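# Return a water dip-sampler to its reagent tube and press it home

## Task

The water sampler has been dipped and left leaning in the clear beaker. Take it by its ribbed grip, put it tip first into the one open tube in the tube block, and press it straight down until the reagent capsule inside has been driven down and the sampler's flange sits fully home on the tube's lip. Let go with the tube still standing in its hole; leave the beaker standing, and leave the two finished tubes and the other things on the bench where they are.

Things in the scene. Friction and masses are not known exactly. Their poses are not given: they have to be found in the camera images.
- sampler: loose dip sampler, about 30 g, 129 mm long, round about its z axis; origin at the tip's end, +z from tip to grip. Along z: white grooved tip, 7 mm diameter, rounded end, to 14 mm; steel rod, 5 mm, to 76 mm; white plug, 11 mm, tapered in over its first 4 mm, to 88 mm; flange, 23 mm, to 93 mm; ribbed white grip, 18 mm, to 129 mm. The plug's black seal ring is only a look, no resistance.
- sampler_flange (a point): centre of the underside of the flange, 88 mm along z from the tip's end; axes as the sampler's
- sampler_grip (a point): point on the axis inside the ribbed grip, 115 mm along z from the tip's end; axes as the sampler's. Hold it about here: fingertips must stay above the flange (93 mm). At the start the sampler leans in the beaker, about 29 degrees from upright, tip in the bottom corner on the right, rod on the left rim: the grip leans to the left (+y) and up to 50 degrees back from there towards the robot.
- tube_open: the open tube, about 35 g, loose in the block: clear plastic, blank white label band, 104 mm tall, 18 mm outside and 14 mm inside diameter, the top 8 mm flaring to a lip 22 mm outside, about 18 mm inside. Origin under its centre, +z up. It stands 45 mm deep in its hole with about 1 mm of play, so it may lean a degree or two; its lip is 114 mm above the bench.
- tube_mouth (a point): centre of the open tube's mouth, level with the lip; +z along the tube, out of it
- capsule (a joint): how far the white foil-topped reagent capsule in the open tube is driven down, m: 0 to 0.003 at the start (its top 78 to 81 mm below the lip), 0.012 at its stop. It slides stiffly (about 5 N) and stays where left. When the sampler's tip first rests on it the flange is 7 to 10 mm above the lip; with the flange on the lip it reads about 0.010.
- block: fixed grey tube block with rounded ends, 56 x 216 mm, 55 mm high, with four holes in a row along its own y axis, at y = -69, -23, 23 and 69 mm; each hole's floor is 10 mm above the bench. Origin under its centre. Three holes hold tubes, the one at +69 mm is empty; which tube is in which of the others varies.
- tube_done1: a finished tube, loose in the block: same tube with a sampler already pressed home, flange on the lip, grip up to 155 mm above the bench. Origin at the centre of its underside, +z up.
- tube_done2: the other finished tube, the same as the first
- beaker: loose tall clear plastic beaker with white graduation ticks, 120 g, 44 mm outside, 40 mm inside diameter, 64 mm tall, floor 3 mm thick; origin at the centre of its underside, +z up. The rod of the leaning sampler rests on its rim.
- bottle_small: bystander: closed glass media bottle, 56 mm across, 105 mm tall; origin under its centre
- dish: bystander: closed petri dish, 150 mm across, 22 mm high; origin under its centre
- tweezers: bystander: steel tweezers lying flat, 150 mm long; origin under the middle
- pen: bystander: ball pen lying flat, 145 mm long; origin under the middle

How it is judged:
By the outcome, as a careful person would: the job done as asked, in the order asked, and still so for the second after the job is handed in, with the robot touching nothing.
It also fails if it takes over 40 s, if anything falls off the work surface, if the arm or the gripper's body presses on something with over 40 N, if the wrist force passes 120 N, or if a joint passes its speed limit or range.

## Robot

A 6-joint arm with a two-finger parallel gripper is mounted at the origin on a cart in front of the work surface, level with it; the furniture and walls round the work are solid. World frame = base frame: x ahead of the robot, y to its left, z up, the work surface at z = 0. Lengths are in mm, angles in rad, forces in N, time in s.
With the tool pointing down it reaches from about 350 to 800 mm from the base axis. Payload 7.3 kg.
Tool frame: the origin (TCP) lies on the centre line of the jaws, within the pads' length; the fingertips stand 22 mm ahead of it and the grasp point (between the pads) lies 3 mm ahead of it (bot.tips_ahead is the distance from the TCP to the fingertips, in mm); z points along the fingers, y is the line along which they close (so a half turn about z gives the same grasp; the last joint's range is limited). The gripper opens to 85 mm and grips with 20 to 120 N. Pads are 22 mm wide; open, the fingers measure 114 mm over their backs; the gripper's body (76 mm by 85 mm) begins 54 mm behind the grasp point. The pads swing forward as they close: fully open they stand 13 mm farther back than shut.
Start: joints at [1.012, 0.342, 1.524, -0, 1.275, -0.146], TCP at [210.604, 480.924, 253.322] pointing down, gripper open.
Joint ranges: [-2.53, 2.53], [-0.77, 2.02], [0.04, 2.7], [-1, 4.14], [0.28, 2.66], [-3.11, 3.11]. Speed limits (rad/s): [2.57, 2.57, 3.14, 3.14, 3.14, 3.14].

## Interface

Orientations are given as [roll, pitch, yaw] about the fixed x, y, z axes, in that order (R = Rz(yaw) Ry(pitch) Rx(roll)).
In Python, from cell import bot gives the robot as it stands.
- The arm moves only by the tool send_rows, never from a script. Its argument "rows" is a list that holds one entry, the list of rows, each a list of 7 numbers: the shift along the tool's x, y, z as a fraction of full scale, then the turn, a rotation vector about the tool's x, y, z as a fraction of full scale, then the opening, from 0 (shut) to 1 (fully open). In form: [[[dx, dy, dz, rx, ry, rz, gripper], ...]]. A call has 1 to 10 rows; each row is the pose to reach, as a shift and turn from the pose commanded when the call began, along the tool's axes at that moment, turning the shorter way round; what a row does not reach only later rows make up. Full scale, the value 1, is 80 mm for a shift and 2 pi rad for a turn. A row lasts 1/10 s, in which the tool goes at most 50 mm and 8.59 degrees, less where a joint would pass 70% of its speed; a pose out of reach is approached as far as the arm can. A call with a number of a shift or a turn outside -1 to 1 is refused whole. A call with a gripper value outside its range is refused whole. The fingers move at their own pace and stop on an object; "grip_force" is the grip in N (left out, the last holds). Time passes only in rows, so rows that repeat a pose let the fingers close. It gives the time, the measured TCP pose, the force, the opening and the grip force at its end, in the units of the state.
- bot.read_state(): the state, without advancing time (a new reading comes with each control period).
- bot.camera(name): name is "scene" or "top" or "wrist"; returns a dict with "image" (480x640x3 uint8, blue, green, red), "depth" (480x640 float32, mm along the optical axis (not along the pixel's ray), 0 where there is no reading), "vertical_fov" (degrees; the focal length in pixels is half the picture's height over the tangent of half this angle, whatever the lens; pixels are square), "cx", "cy" (the principal point, pixels), "T" (4x4, takes a point from camera to world coordinates). Camera axes: x right, y down, z forward; pixel columns grow to the right and rows downward; lengths in mm; the calibration is good to about 2 mm. A picture is of the moment at which its call begins.
- bot.close_job(): hands the job in; it is judged then, once.
The state is a dict: "t": time; "joint_positions": joint angles; "qvel": joint speeds; "effort": joint torques, N m; "position": TCP position; "tool_rot": TCP orientation; "contact_force": force on the tool from outside, world axes, zero at the start; "ft_torque": the same for the moment, N m; "gripper_width": finger opening in mm; "grip_force": force on a finger pad.
Only numpy, scipy, OpenCV 4.12 (cv2) and the standard library are available. Lean on these libraries where they do the work, as an engineer would, in place of code of your own. Each camera call takes 0.05 s, during which the arm holds its last target. There are 200 camera calls.

## Working session

There is one attempt and no reset: what is moved stays moved. The work goes in short steps, Python scripts to look and compute and a tool call to move; the robot and the scene stay as the last step left them, time stands still between calls to the robot, and variables do not carry over. Pictures are saved under pics/ and viewed, at most 10 in all, crops included, and the job is handed in when it is done.

Besides the shell and the picture viewer there is one more tool, called after "Request:" as name([rows], argument=value, ...), one row to a line, values as JSON. send_rows: Moves the arm, as the interface text tells. Its arguments: {"type":"object","properties":{"rows":{"type":"array","items":{"type":"array","items":{"type":"array","items":{"type":"number","minimum":-1,"maximum":1}}}},"grip_force":{"type":"number"}},"required":["rows"]}

```bash
mkdir -p pics
cat > h.py <<'E'
import numpy as np, cv2
from scipy.spatial.transform import Rotation as R
from cell import bot
def snap(n,f):
    c=bot.camera(n); cv2.imwrite(f'pics/{f}.png',c['image']); np.savez(f'pics/{f}.npz',**c); return c
def load(f): return dict(np.load(f'pics/{f}.npz'))
def foc(c): return 240/np.tan(np.radians(float(c['vertical_fov']))/2)
def ray(c,u,v):
    f=foc(c); d=c['T'][:3,:3]@np.array([(u-c['cx'])/f,(v-c['cy'])/f,1]); return c['T'][:3,3],d
def atz(c,u,v,z):
    o,d=ray(c,u,v); return o+d*(z-o[2])/d[2]
def pt(c,u,v):
    o,d=ray(c,u,v); return o+d*float(c['depth'][int(v),int(u)])
def proj(c,p):
    q=np.linalg.inv(c['T'])@np.append(p,1); f=foc(c); return np.array([c['cx']+f*q[0]/q[2],c['cy']+f*q[1]/q[2]])
def tri(c1,p1,c2,p2):
    A=[];b=[]
    for c,p in((c1,p1),(c2,p2)):
        o,d=ray(c,*p); d=d/np.linalg.norm(d); M=np.eye(3)-np.outer(d,d); A.append(M); b.append(M@o)
    return np.linalg.lstsq(np.vstack(A),np.hstack(b),rcond=None)[0]
E
python3 - <<'E'
from h import *
for n in('scene','top'):
    c=snap(n,n+'0'); print(n,c['T'].round(2).tolist(),foc(c))
s=bot.read_state(); print(s['t'],s['position'],s['tool_rot'],s['contact_force'],s['gripper_width'])
E
```

```text
scene [[0.62, -0.36, 0.7, -83.76], [-0.79, -0.3, 0.54, -470.07], [0.01, -0.88, -0.47, 532.42], [0.0, 0.0, 0.0, 1.0]] 473.4378149186784
top [[0.01, -1.0, 0.07, 488.07], [-1.0, -0.01, 0.01, 20.08], [-0.01, -0.07, -1.0, 1443.9], [0.0, 0.0, 0.0, 1.0]] 538.343823364611
0.1 [210.44445561 480.63291338 252.7083916 ] [-3.14024706e+00 -1.45234892e-04  2.72879167e+00] [-0.58727759 -0.48937494  0.62103465] 85.2045613278393
```

View pics/scene0.png

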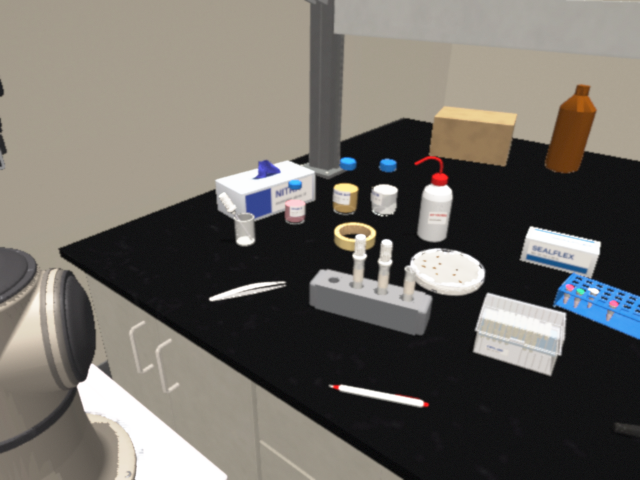

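View pics/top0.png

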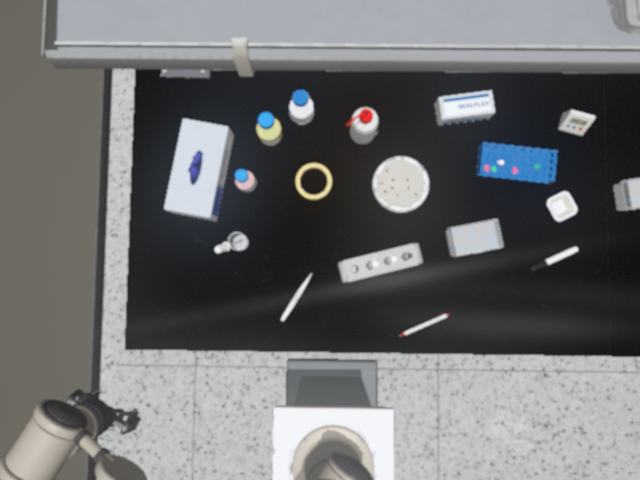

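The scene view shows the beaker at (245,230) with the grip leaning to about (227,203). In the block, the empty hole is at (335,280), the finished tubes are at (360,260) and (385,265), and the open tube is at (409,283). I'll enlarge these areas.

Run:
```python
from h import *
a=cv2.imread('pics/scene0.png');b=cv2.imread('pics/top0.png')
def cr(i,x,y,w,h): return cv2.resize(i[y:y+h,x:x+w],(400,300),interpolation=cv2.INTER_CUBIC)
o=np.vstack([np.hstack([cr(a,205,185,80,60),cr(a,310,225,133,100)]),np.hstack([cr(b,205,220,53,40),cr(b,335,235,100,75)])])
cv2.imwrite('pics/crop0.png',o)
```

```text
(no output)
```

View pics/crop0.png

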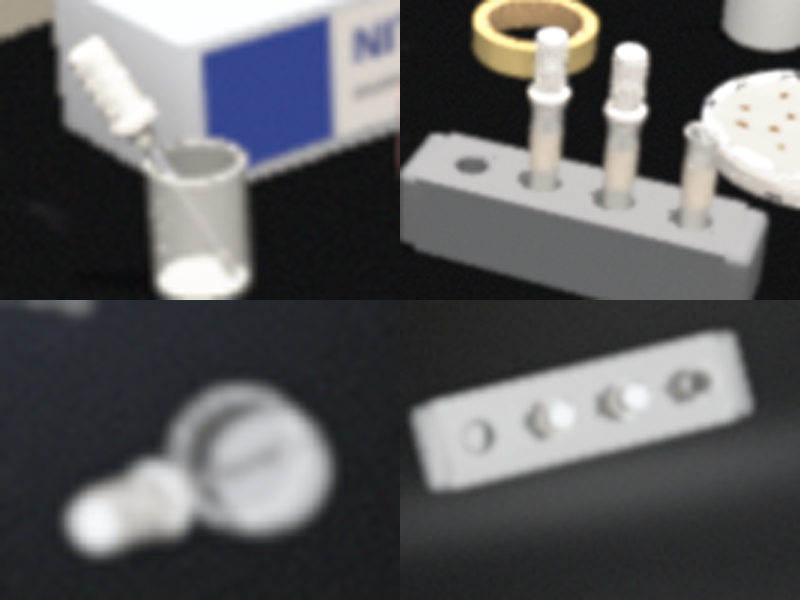

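Run:
```python
from h import *
s=load('scene0');t=load('top0')
e=tri(s,(222.4,194.4),t,(217.6,250)); f=tri(s,(232.4,208.6),t,(226.9,245.8))
print('gripend',e,'flange',f,np.linalg.norm(e-f)); a=(e-f)/np.linalg.norm(e-f); print(a,np.degrees(np.arccos(a[2])),np.degrees(np.arctan2(a[1],a[0])))
print('rim',atz(s,244.4,217.4,64),atz(t,238.1,241.2,64))
print('mouth',atz(s,410,268.3,114),atz(t,407.5,255.5,114))
h1=atz(t,354.25,269.25,55);h4=atz(t,407,256.25,55);print('holes',h1,h4,np.linalg.norm(h4-h1))
print('done',atz(s,360,236,155),atz(s,386.5,241,155))
```

```text
gripend [555.55150437 291.3511569  118.84349898] flange [567.93059473 275.37035035  84.49213827] 39.85779772218555
[-0.31058139  0.40094555  0.86184794] 30.475293440884446 127.7621644896583
rim [582.50742744 252.75396493  64.        ] [580.92370008 251.09181861  64.        ]
mouth [ 549.66606264 -179.99987964  114.        ] [ 547.67111825 -176.86565497  114.        ]
holes [513.04925628 -48.77197294  55.        ] [ 548.36395879 -184.32194085   55.        ] 140.07470153939155
done [526.98218581 -91.78640873 155.        ] [ 540.2862954  -136.09227322  155.        ]
```

```bash
cat >> h.py <<'E'
def plan(p,Rt,cur=None):
    s=bot.read_state(); P,Q=(s['position'],R.from_euler('xyz',s['tool_rot'])) if cur is None else cur
    d=Q.inv().apply(np.array(p)-P); r=(Q.inv()*Rt).as_rotvec()
    print('t',round(s['t'],2),'pos',np.round(P,1),'q',np.round(s['joint_positions'],2),'F',np.round(s['contact_force'],1),'w',round(s['gripper_width'],1))
    print('shift mm',d.round(1),'frac',(d/80).round(3),'rot frac',(r/2/np.pi).round(4),'deg',np.degrees(np.linalg.norm(r)).round(1))
def frame(z,y):
    z=np.array(z,float)/np.linalg.norm(z);y=np.array(y,float);y-=z*(y@z);y/=np.linalg.norm(y);return R.from_matrix(np.c_[np.cross(y,z),y,z])
E
python3 - <<'E'
from h import *
t=load('top0')
for u,v in((185,205),(215,215),(225,170),(228,135),(200,180)): print(u,v,pt(t,u,v).round())
for u,v in((170,214),(215,222)): print(atz(t,u,v,85).round())
th=np.radians(29);az=np.radians(127)
a=np.array([np.sin(th)*np.cos(az),np.sin(th)*np.sin(az),np.cos(th)])
e=np.array([555.6,291.4,118.8]); tip=e-129*a; print('tip',tip)
plan(e+(-10+80)*a, frame(-a,[np.cos(az-np.pi/2),np.sin(az-np.pi/2),0]))
E
```

```text
185 205 [670. 386.  84.]
215 215 [652. 320.  30.]
225 170 [775. 298.  21.]
228 135 [857. 283.  68.]
200 180 [734. 348.  89.]
[647. 423.  85.]
[628. 308.  85.]
tip [593.23777696 241.45298299   5.97405778]
t 0.1 pos [210.4 480.6 252.7] q [ 1.01  0.34  1.52 -0.    1.28 -0.15] F [-0.6 -0.5  0.6] w 85.2
shift mm [-362.5  -18.1   72.7] frac [-4.531 -0.227  0.908] rot frac [ 0.0204 -0.0787  0.0798] deg 41.0
```

Request:
send_rows([
  [[-0.5, -0.02, 0, 0, 0, 0, 0.6], [-1, -0.05, 0, 0, 0, 0, 0.6]],
])

```text
t: 0.3
position: [282.2, 445.0, 252.9]
tool_rot: [-3.141, -0.0, 2.732]
contact_force: [-0.4, -0.3, 0.2]
gripper_width: 58.8
grip_force: 0.0
```

Request:
send_rows([
  [[-0.5, -0.02, 0, 0, 0, 0, 0.6], [-1, -0.05, 0, 0, 0, 0, 0.6]],
])

```text
t: 0.5
position: [355.0, 408.5, 253.0]
tool_rot: [-3.141, -0.0, 2.729]
contact_force: [-0.6, 0.4, -0.3]
gripper_width: 51.3
grip_force: 0.0
```

Request:
send_rows([
  [[-0.5, -0.02, 0, 0, 0, 0, 0.6], [-1, -0.05, 0, 0, 0, 0, 0.6]],
])

```text
t: 0.7
position: [426.8, 372.7, 253.0]
tool_rot: [-3.141, -0.0, 2.729]
contact_force: [-0.3, 0.2, 0.0]
gripper_width: 51.1
grip_force: 0.0
```

Request:
send_rows([
  [[-0.5, -0.02, 0, 0, 0, 0, 0.6], [-1, -0.05, 0, 0, 0, 0, 0.6], [-1, -0.05, 0, 0, 0, 0, 0.6], [-1, -0.05, 0, 0, 0, 0, 0.6]],
])

```text
t: 1.1
position: [497.5, 337.2, 252.4]
tool_rot: [-3.141, -0.001, 2.727]
contact_force: [0.1, -0.0, -0.2]
gripper_width: 51.3
grip_force: 0.0
```

Run:
```python
from h import *
th=np.radians(29);az=np.radians(127)
a=np.array([np.sin(th)*np.cos(az),np.sin(th)*np.sin(az),np.cos(th)])
e=np.array([555.6,291.4,118.8])
plan(e+70*a, frame(-a,[np.cos(az-np.pi/2),np.sin(az-np.pi/2),0]))
```

```text
t 1.1 pos [497.5 337.2 252.4] q [ 0.47  0.48  1.3   0.    1.36 -0.69] F [ 0.1 -0.  -0.2] w 51.3
shift mm [-42.1  -1.9  72.4] frac [-0.526 -0.024  0.904] rot frac [ 0.0203 -0.079   0.0795] deg 41.0
```

Request:
send_rows([
  [[-0.1, 0, 0.18, 0.004, -0.0158, 0.0159, 0.6], [-0.2, 0, 0.36, 0.008, -0.0316, 0.0318, 0.6], [-0.3, -0.01, 0.54, 0.012, -0.0474, 0.0477, 0.6], [-0.4, -0.02, 0.72, 0.016, -0.063, 0.0636, 0.6], [-0.526, -0.024, 0.904, 0.0203, -0.079, 0.0795, 0.6], [-0.526, -0.024, 0.904, 0.0203, -0.079, 0.0795, 0.6], [-0.526, -0.024, 0.904, 0.0203, -0.079, 0.0795, 0.6]],
])

```text
t: 1.8
position: [533.8, 320.4, 180.8]
tool_rot: [-3.141, 0.504, 2.224]
contact_force: [-0.5, 0.3, -0.3]
gripper_width: 51.3
grip_force: 0.0
```

Run:
```python
from h import *
c=snap('wrist','w1'); print(c['T'].round(2).tolist(),foc(c))
s=bot.read_state();print(s['position'],s['tool_rot'],s['joint_positions'])
th=np.radians(29);az=np.radians(127)
a=np.array([np.sin(th)*np.cos(az),np.sin(th)*np.sin(az),np.cos(th)])
e=np.array([555.6,291.4,118.8]);im=c['image'].copy()
for k in(-129,-36,0): print(k,proj(c,e+k*a))
```

```text
[[0.79, 0.42, 0.44, 458.08], [0.61, -0.55, -0.57, 419.25], [-0.0, 0.72, -0.7, 250.85], [0.0, 0.0, 0.0, 1.0]] 406.0284328782228
[534.56371206 320.01753327 181.84467961] [3.1396751  0.50469494 2.22132635] [ 0.64321016  0.6144296   1.38331607 -0.54670834  1.19454815  0.21057393]
-129 [321.36619164 211.03585969]
-36 [321.58293437 247.20735045]
0 [321.71675896 269.54090069]
```

View pics/w1.png

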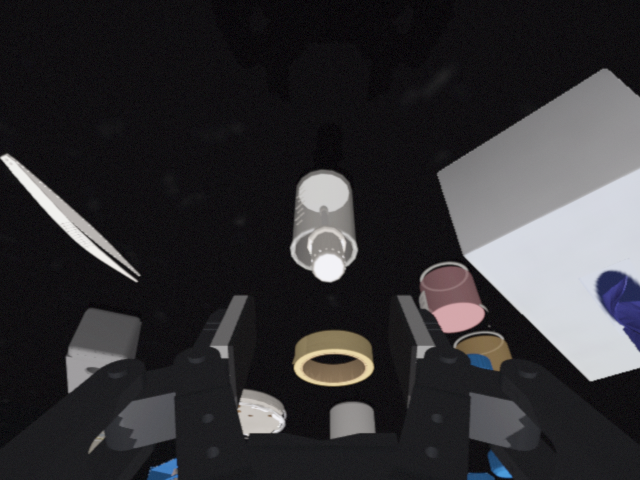

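Wrist view: the grip's end is at (328,267), the flange is around (326,244), and the tip is near (323,210). That puts the sampler a few mm right of my estimate, so I'll correct with depth.

Run:
```python
from h import *
c=load('w1')
print(c['depth'][262:272:3,322:335:3])
d=np.median(c['depth'][263:271,324:333])
o,r=ray(c,328,267);e=o+r*d;print('end',e)
# fit axis direction: tip ray intersect z~7
tip=atz(c,323,210,7); print('tip',tip)
a=(e-tip);L=np.linalg.norm(a);a/=L;print(L,np.degrees(np.arccos(a[2])),np.degrees(np.arctan2(a[1],a[0])))
np.savez('axis.npz',e=e,a=a)
Rt=frame(-a,[a[1],-a[0],0])
plan(e+10*a,Rt); plan(e-9*a,Rt)
```

```text
[[206.60056 205.75871 206.32845 206.82481 207.01979]
 [207.74669 206.3551  207.27477 207.18576 207.74562]
 [208.81337 206.95177 207.53221 206.75151 208.77298]
 [208.95949 209.08133 207.2889  207.99667 208.4245 ]]
end [557.67605532 293.97024795 117.76238333]
tip [593.03371497 243.90225203   7.        ]
126.59097073621956 28.959433107614924 125.22946421299054
t 1.85 pos [534.6 320.  181.8] q [ 0.64  0.61  1.38 -0.55  1.19  0.21] F [ 0.  -0.6 -0.2] w 51.0
shift mm [ 0.6  2.7 62.9] frac [0.007 0.033 0.786] rot frac [ 0.0031 -0.0001  0.005 ] deg 2.1
t 1.85 pos [534.6 320.  181.8] q [ 0.64  0.61  1.38 -0.55  1.19  0.21] F [ 0.  -0.6 -0.2] w 51.0
shift mm [ 0.6  2.3 81.9] frac [0.007 0.029 1.024] rot frac [ 0.0031 -0.0001  0.005 ] deg 2.1
```

Request:
send_rows([
  [[0.007, 0.03, 0.3, 0.003, 0, 0.005, 0.6], [0.007, 0.03, 0.6, 0.003, 0, 0.005, 0.6], [0.007, 0.03, 0.85, 0.003, 0, 0.005, 0.6], [0.007, 0.03, 1.0, 0.003, 0, 0.005, 0.6], [0.007, 0.03, 1.0, 0.003, 0, 0.005, 0.6], [0.007, 0.03, 1.0, 0.003, 0, 0.005, 0.6]],
])

```text
t: 2.45
position: [560.7, 290.4, 112.1]
tool_rot: [3.139, 0.506, 2.181]
contact_force: [-0.7, -1.5, 0.0]
gripper_width: 51.0
grip_force: 0.0
```

Request:
send_rows([
  [[0, 0, 0, 0, 0, 0, 0.3], [0, 0, 0, 0, 0, 0, 0.1], [0, 0, 0, 0, 0, 0, 0], [0, 0, 0, 0, 0, 0, 0], [0, 0, 0, 0, 0, 0, 0], [0, 0, 0, 0, 0, 0, 0]],
], grip_force=60)

```text
t: 3.05
position: [560.5, 290.7, 111.4]
tool_rot: [3.139, 0.507, 2.181]
contact_force: [-1.2, 2.6, 3.7]
gripper_width: 15.9
grip_force: 58.5
```

Run:
```python
from h import *
c=snap('wrist','w2'); s=bot.read_state();print(s)
A=np.load('axis.npz'); print('along',(s['position']-A['e'])@A['a']+129)
```

```text
{'t': 3.1, 'joint_positions': array([ 0.58160318,  0.7038871 ,  1.43221624, -0.58701948,  1.06779288,
        0.27590146]), 'qvel': array([-5.30924713e-04,  8.79684301e-05,  1.55526089e-04, -9.93966387e-04,
       -2.47265600e-03,  6.47350491e-04]), 'effort': array([-1.50481347e+00, -5.40007854e+01, -1.92139900e+01, -1.75493717e+00,
        7.85387680e-01, -2.40866560e-03]), 'position': array([560.48070413, 290.63503721, 111.35290837]), 'tool_rot': array([3.13937825, 0.50698914, 2.18142373]), 'contact_force': array([-0.97332854,  1.68397873,  4.60647951]), 'ft_torque': array([0.15366485, 0.00229174, 0.06540029]), 'grip_force': 58.45875263214111, 'gripper_width': 16.286385395216385}
along 121.28948279841367
```

View pics/w2.png

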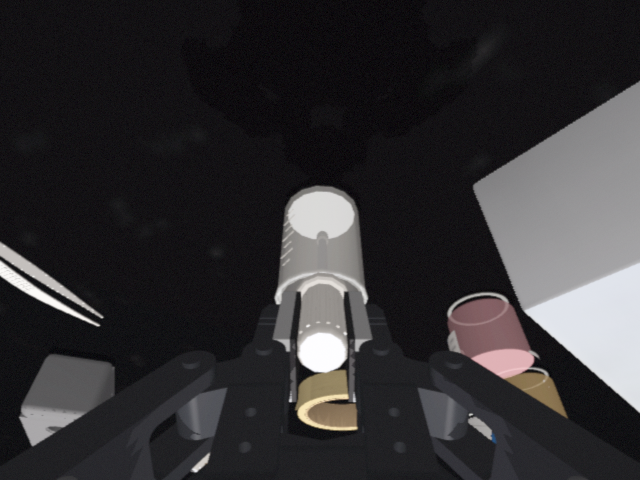

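Wrist view: the fingers hold the ribbed grip at (322,310), and the fingertips are clear above the flange at (322,285). Now I'll pull it out along its axis.

Request:
send_rows([
  [[0, 0, -0.1, 0, 0, 0, 0], [0, 0, -0.25, 0, 0, 0, 0], [0, 0, -0.45, 0, 0, 0, 0], [0, 0, -0.65, 0, 0, 0, 0], [0, 0, -0.85, 0, 0, 0, 0], [0, 0, -1, 0, 0, 0, 0]],
])

```text
t: 3.7
position: [537.5, 322.7, 182.2]
tool_rot: [3.14, 0.507, 2.181]
contact_force: [1.0, -0.4, 0.1]
gripper_width: 16.2
grip_force: 58.4
```

Request:
send_rows([
  [[0, 0, -0.3, 0, 0, 0, 0], [0, 0, -0.6, 0, 0, 0, 0], [0, 0, -0.9, 0, 0, 0, 0], [0, 0, -1, 0, 0, 0, 0], [0, 0, -1, 0, 0, 0, 0]],
])

```text
t: 4.2
position: [515.4, 354.4, 251.7]
tool_rot: [3.139, 0.507, 2.181]
contact_force: [0.2, 0.4, 0.3]
gripper_width: 16.0
grip_force: 58.5
```

Run:
```python
from h import *
c=snap('scene','s1'); s=bot.read_state()
P=s['position'];d=np.array([548.5,-180,0])-P; print(d)
# same-position vertical orientation, y dir 14.6deg
y=np.radians(14.6)
plan([P[0],P[1],P[2]+60],frame([0,0,-1],[np.cos(y),np.sin(y),0]))
```

```text
[  33.12795227 -533.77471899 -250.38645412]
t 4.25 pos [515.4 353.8 250.4] q [ 0.7   0.58  1.24 -0.51  1.39  0.21] F [-0.9  0.2 -0.4] w 16.1
shift mm [-29.1   0.  -52.5] frac [-0.364  0.    -0.656] rot frac [0.0145 0.0798 0.0555] deg 35.4
```

View pics/s1.png

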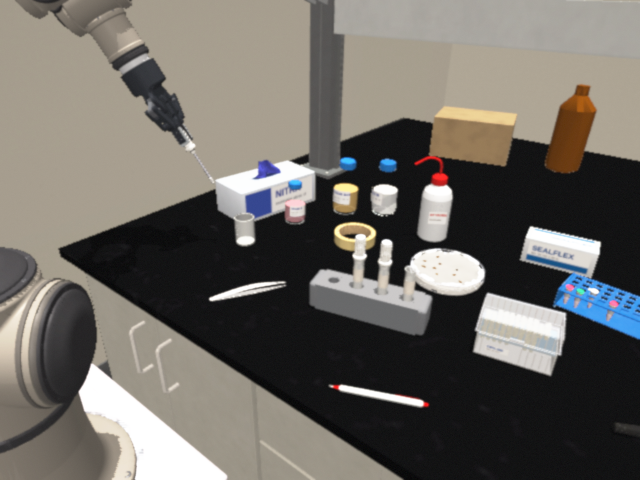

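The sampler is out, held with its tip at (213,182), and the beaker still stands at (245,230). Next I'll turn it upright and carry it across.

Request:
send_rows([
  [[-0.07, 0, -0.13, 0.0029, 0.016, 0.0111, 0], [-0.15, 0, -0.26, 0.0058, 0.032, 0.0222, 0], [-0.22, 0, -0.39, 0.0087, 0.048, 0.0333, 0], [-0.29, 0, -0.52, 0.0116, 0.064, 0.0444, 0], [-0.364, 0, -0.656, 0.0145, 0.0798, 0.0555, 0], [-0.364, 0, -0.656, 0.0145, 0.0798, 0.0555, 0], [-0.364, 0, -0.656, 0.0145, 0.0798, 0.0555, 0]],
])

```text
t: 4.95
position: [515.8, 352.6, 309.3]
tool_rot: [-3.14, 0.003, 1.825]
contact_force: [-0.1, 1.1, -0.5]
gripper_width: 16.1
grip_force: 58.5
```

Run:
```python
from h import *
y=np.radians(14.6)
plan([549,-178,312],frame([0,0,-1],[np.cos(y),np.sin(y),0]))
```

```text
t 4.95 pos [515.8 352.6 309.3] q [ 0.48  0.5   1.12 -0.    1.52  0.22] F [-0.1  1.1 -0.5] w 16.1
shift mm [-521.9 -101.4   -1.1] frac [-6.524 -1.268 -0.014] rot frac [-0.0003  0.0004 -0.0001] deg 0.2
```

Request:
send_rows([
  [[-0.5, -0.1, 0, 0, 0, 0, 0], [-1, -0.2, 0, 0, 0, 0, 0]],
])

```text
t: 5.15
position: [519.1, 272.5, 308.3]
tool_rot: [-3.138, 0.003, 1.831]
contact_force: [0.0, -0.7, -0.2]
gripper_width: 16.0
grip_force: 58.6
```

Request:
send_rows([
  [[-0.5, -0.1, 0, 0, 0, 0, 0], [-1, -0.2, 0, 0, 0, 0, 0]],
])

```text
t: 5.35
position: [523.9, 190.1, 308.8]
tool_rot: [-3.138, 0.002, 1.829]
contact_force: [-0.4, -0.4, -0.0]
gripper_width: 16.2
grip_force: 58.6
```

Request:
send_rows([
  [[-0.5, -0.1, 0, 0, 0, 0, 0], [-1, -0.2, 0, 0, 0, 0, 0]],
])

```text
t: 5.55
position: [528.6, 108.6, 309.0]
tool_rot: [-3.138, 0.002, 1.829]
contact_force: [0.5, -0.1, -0.1]
gripper_width: 16.0
grip_force: 58.6
```

Request:
send_rows([
  [[-0.5, -0.1, 0, 0, 0, 0, 0], [-1, -0.2, 0, 0, 0, 0, 0]],
])

```text
t: 5.75
position: [533.4, 27.2, 309.1]
tool_rot: [-3.138, 0.001, 1.829]
contact_force: [0.4, -0.3, 0.1]
gripper_width: 16.4
grip_force: 58.6
```

Request:
send_rows([
  [[-0.5, -0.1, 0, 0, 0, 0, 0], [-1, -0.2, 0, 0, 0, 0, 0]],
])

```text
t: 5.95
position: [538.3, -54.2, 309.0]
tool_rot: [-3.138, 0.001, 1.829]
contact_force: [0.5, -0.1, -1.1]
gripper_width: 16.0
grip_force: 58.6
```

Request:
send_rows([
  [[-0.5, -0.1, 0, 0, 0, 0, 0], [-1, -0.2, 0, 0, 0, 0, 0], [-1, -0.2, 0, 0, 0, 0, 0], [-1, -0.2, 0, 0, 0, 0, 0]],
])

```text
t: 6.35
position: [543.2, -134.7, 309.0]
tool_rot: [-3.138, -0.001, 1.826]
contact_force: [0.4, 1.3, -0.9]
gripper_width: 16.2
grip_force: 58.6
```

Run:
```python
from h import *
c=snap('wrist','w3')
y=np.radians(14.6)
plan([549,-178,312],frame([0,0,-1],[np.cos(y),np.sin(y),0]))
print('mouth pred',proj(c,[549,-178,114]))
P=bot.read_state()['position'];print(P)
for k in(121,33,28): print('sampler at tcp-',k,proj(c,P-[0,0,k]))
cv2.imwrite('pics/w3b.png',cv2.resize(c['image'][0:300,120:520],(800,600),interpolation=cv2.INTER_CUBIC))
```

```text
t 6.4 pos [ 543.3 -133.9  309.4] q [-0.38  0.37  1.32 -0.    1.45 -0.63] F [-0.3 -0.  -0.5] w 16.2
shift mm [-44.1  -5.6  -2.6] frac [-0.552 -0.07  -0.033] rot frac [-0.0004 -0.0002  0.0002] deg 0.2
mouth pred [317.11474268 261.75933641]
[ 543.25900324 -133.88787113  309.38961049]
sampler at tcp- 121 [323.99807964 237.3734466 ]
sampler at tcp- 33 [324.16895438 299.635381  ]
sampler at tcp- 28 [324.18392018 305.08849838]
```

View pics/w3b.png

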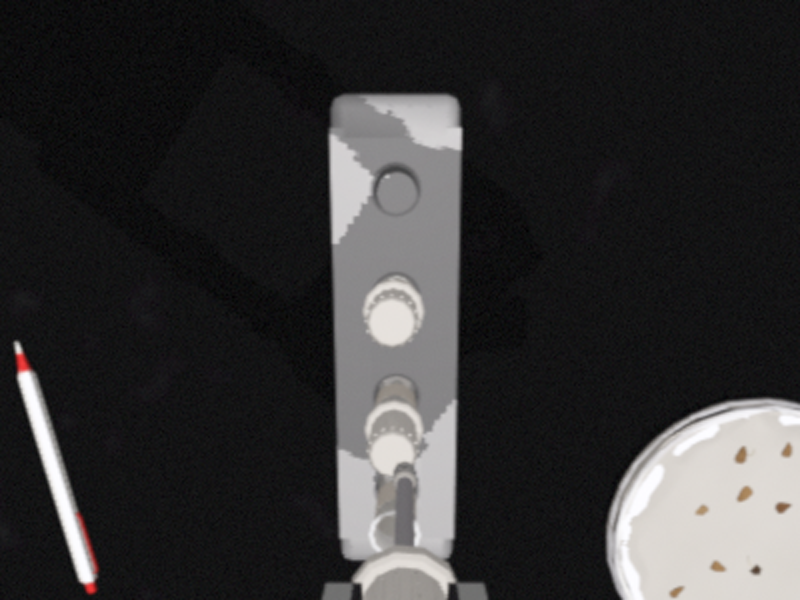

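In the crop the mouth centre is at about (395,530), which is full-frame (317.5,265). The sampler tip is at (404,468), which is (322,234). The second finished tube sits right beside the tip.

Run:
```python
from h import *
c=load('w3')
P=bot.read_state()['position']
m=atz(c,317.5,265,114); tip=atz(c,322,234,P[2]-121); print('mouth',m,'tip off',tip-P)
h1=atz(c,120+396/2,190/2,55); print('hole1',h1,'expected hole(-69) at',h1+138*np.array([np.cos(np.radians(-75.4)),np.sin(np.radians(-75.4)),0]))
d1=atz(c,120+391/2,322/2,155);d2=atz(c,120+391/2,454/2,155);print(d1,d2)
y=np.radians(14.6)
plan([m[0],m[1],P[2]],frame([0,0,-1],[np.cos(y),np.sin(y),0]))
```

```text
mouth [ 550.02748009 -180.70420051  114.        ] tip off [  -1.76007865    1.80812364 -121.        ]
hole1 [515.66431829 -49.06089764  55.        ] expected hole(-69) at [ 550.44988973 -182.60476316   55.        ]
[526.75533215 -93.41072608 155.        ] [ 538.16976008 -137.96095681  155.        ]
t 6.4 pos [ 543.3 -133.9  309.4] q [-0.38  0.37  1.32 -0.    1.45 -0.63] F [-0.3 -0.  -0.5] w 16.2
shift mm [-47.   -5.3  -0. ] frac [-0.588 -0.066 -0.   ] rot frac [-0.0004 -0.0002  0.0002] deg 0.2
```

Request:
send_rows([
  [[-0.3, -0.03, 0, 0, 0, 0, 0], [-0.6, -0.057, 0, 0, 0, 0, 0], [-0.6, -0.057, 0.3, 0, 0, 0, 0], [-0.6, -0.057, 0.6, 0, 0, 0, 0], [-0.6, -0.057, 0.78, 0, 0, 0, 0], [-0.6, -0.057, 0.78, 0, 0, 0, 0], [-0.6, -0.057, 0.78, 0, 0, 0, 0]],
])

```text
t: 7.1
position: [551.6, -181.2, 248.6]
tool_rot: [-3.141, 0.0, 1.828]
contact_force: [-1.4, 0.0, 1.1]
gripper_width: 16.3
grip_force: 58.6
```

Run:
```python
from h import *
w=snap('wrist','w4');s=snap('scene','s4');t=snap('top','t4')
P=bot.read_state()['position'];print(P)
def cr(i,x,y,w,h): return cv2.resize(i[y:y+h,x:x+w],(400,300),interpolation=cv2.INTER_CUBIC)
print('scene mouth',proj(s,[550,-181,114]),'tip',proj(s,P-[0,0,121]),'wrist',proj(w,[550,-181,114]),proj(w,P-[0,0,121]))
o=np.hstack([cv2.resize(s['image'][195:315,370:450],(400,600),interpolation=cv2.INTER_CUBIC),cv2.resize(w['image'][150:390,240:400],(400,600),interpolation=cv2.INTER_CUBIC)])
cv2.imwrite('pics/c4.png',o)
```

```text
[ 551.80090438 -182.15867628  249.53378779]
scene mouth [410.6270902  268.41779853] tip [412.6924894  260.78578764] wrist [320.68182417 231.2032069 ] [322.91123333 240.1855629 ]
```

View pics/c4.png

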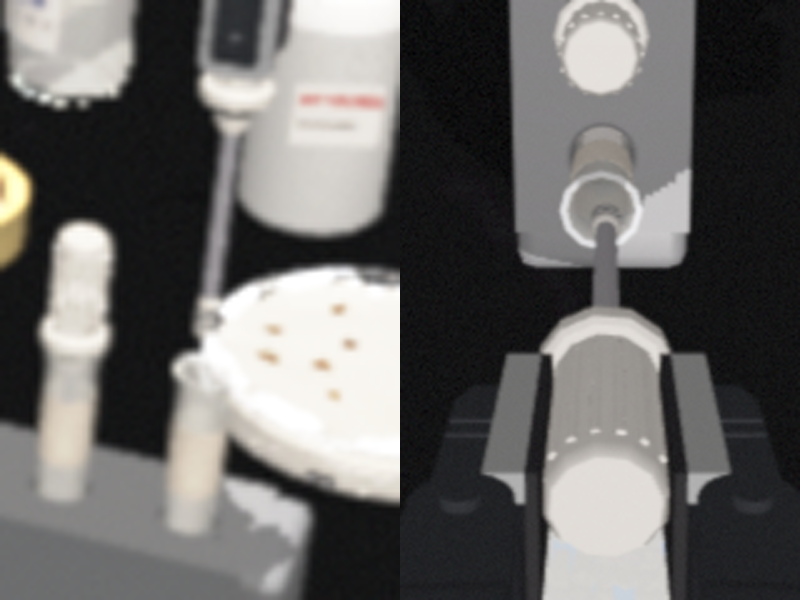

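Left (scene): the tip at (411.4,261) is 2 px right of the mouth at (409.4,268.4). Right (wrist): the tip is at (322.4,234) and the mouth centre at (320.4,234).

Run:
```python
from h import *
w=load('w4');s=load('s4');P=bot.read_state()['position']
for tz in(126,129): print('wrist tip-mouth',atz(w,322.4,234,tz)-atz(w,320.4,234,114),' scene',atz(s,411.4,261,tz)-atz(s,409.4,268.4,114))
tt=tri(w,(322.4,234),s,(411.4,261));mm=tri(w,(320.4,234),s,(409.4,268.4));print(tt,mm,tt-mm,P-tt)
```

```text
wrist tip-mouth [ 0.35332752  3.82041791 12.        ]  scene [ 5.04017277  0.36790567 12.        ]
wrist tip-mouth [ 0.12351295  4.69167887 15.        ]  scene [ 0.33419323 -1.78060369 15.        ]
[ 551.01438052 -179.42135639  127.2658971 ] [ 549.21610844 -181.05993036  114.83834565] [ 1.79827208  1.63857397 12.42755145] [  0.78652386  -2.73731989 122.26789069]
```

Request:
send_rows([
  [[-0.004, -0.018, 0, 0, 0, 0, 0], [-0.004, -0.018, 0.15, 0, 0, 0, 0], [-0.004, -0.018, 0.3, 0, 0, 0, 0], [-0.004, -0.018, 0.3, 0, 0, 0, 0]],
])

```text
t: 7.65
position: [548.8, -182.8, 221.7]
tool_rot: [-3.138, -0.003, 1.825]
contact_force: [-0.5, -0.1, -0.6]
gripper_width: 16.3
grip_force: 58.6
```

Run:
```python
from h import *
w=snap('wrist','w5');s=snap('scene','s5')
r=bot.read_state();print(r['position'],r['contact_force'],r['ft_torque'])
o=np.hstack([cv2.resize(s['image'][195:315,370:450],(400,600),interpolation=cv2.INTER_CUBIC),cv2.resize(w['image'][150:390,240:400],(400,600),interpolation=cv2.INTER_CUBIC)])
cv2.imwrite('pics/c5.png',o)
```

```text
[ 549.64349717 -183.18900826  223.54148717] [0.08959952 0.42656469 0.10555614] [-0.02796452 -0.01963966  0.04375093]
```

View pics/c5.png

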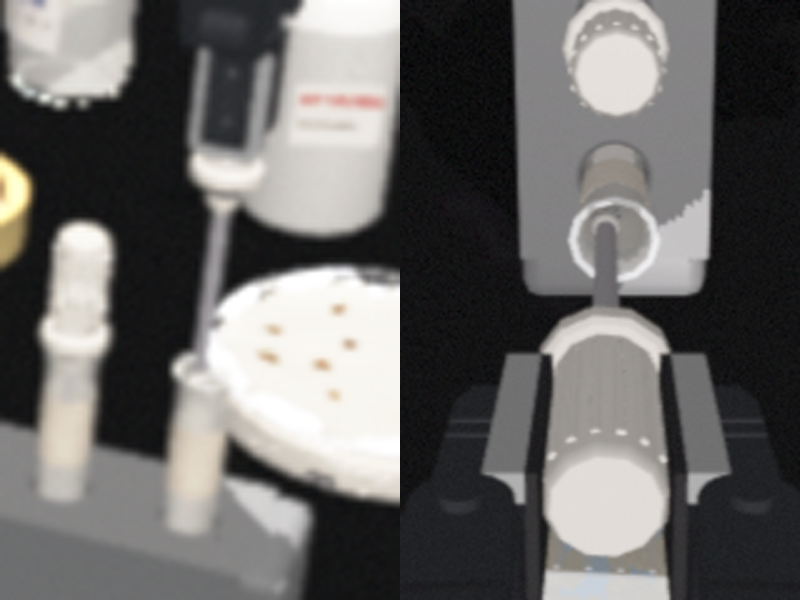

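Wrist view: the tip is inside the mouth at about (602,222), left of the mouth centre at (614,238). I'll work out the correction.

```bash
python3 - <<'E'
from h import *
w=load('w5');r=bot.read_state();P=r['position'];print(P)
tip=atz(w,240+203/2.5,150+225/2.5,P[2]-122); m=atz(w,240+614/2.5,150+238/2.5,114)
print('tip',tip,'mouth',m,'tip-mouth',tip-m,'TCP-mouth',P-m)
f=atz(w,240+206/2.5,150+490/2.5,P[2]+9);print('grip end top centre',f-P)
E
sed -i 's/614/214/' /dev/null
python3 - <<'E'
import sys; sys.path.insert(0,'.')
import os; os.chdir('.')
from h import *
w=load('w5');P=bot.read_state()['position']
m=atz(w,240+214/2.5,150+238/2.5,114);print('mouth',m,'TCP-mouth',P-m,'tip-mouth',atz(w,240+203/2.5,150+225/2.5,P[2]-122)-m)
E
```

```text
[ 549.64349717 -183.18900826  223.54148717]
tip [ 547.4650854  -183.67030182  101.54148717] mouth [ 641.64309699 -158.31631248  114.        ] tip-mouth [-94.17801159 -25.35398934 -12.45851283] TCP-mouth [-91.99959982 -24.87269578 109.54148717]
grip end top centre [-2.70666912  6.1596138   9.        ]
mouth [ 549.89768415 -182.34574199  114.        ] TCP-mouth [ -0.25418698  -0.84326627 109.54148717] tip-mouth [ -2.43259875  -1.32455983 -12.45851283]sed: couldn't edit /dev/null: not a regular file
```

Request:
send_rows([
  [[0.008, 0.022, 0, 0, 0, 0, 0], [0.008, 0.022, 0.1, 0, 0, 0, 0], [0.008, 0.022, 0.25, 0, 0, 0, 0], [0.008, 0.022, 0.4, 0, 0, 0, 0], [0.008, 0.022, 0.5, 0, 0, 0, 0], [0.008, 0.022, 0.5, 0, 0, 0, 0]],
])

```text
t: 8.35
position: [550.7, -181.8, 182.4]
tool_rot: [-3.139, -0.002, 1.825]
contact_force: [-0.9, 0.5, 0.3]
gripper_width: 16.2
grip_force: 58.6
```

Run:
```python
from h import *
w=snap('wrist','w6');s=snap('scene','s6')
r=bot.read_state();print(r['position'],r['contact_force'],r['ft_torque'])
o=np.hstack([cv2.resize(s['image'][195:315,370:450],(400,600),interpolation=cv2.INTER_CUBIC),cv2.resize(w['image'][150:390,240:400],(400,600),interpolation=cv2.INTER_CUBIC)])
cv2.imwrite('pics/c6.png',o)
```

```text
[ 551.47919205 -182.1677124   184.0904561 ] [ 0.28374869 -0.44001761  0.63810604] [0.0207398  0.00685092 0.00110193]
```

View pics/c6.png

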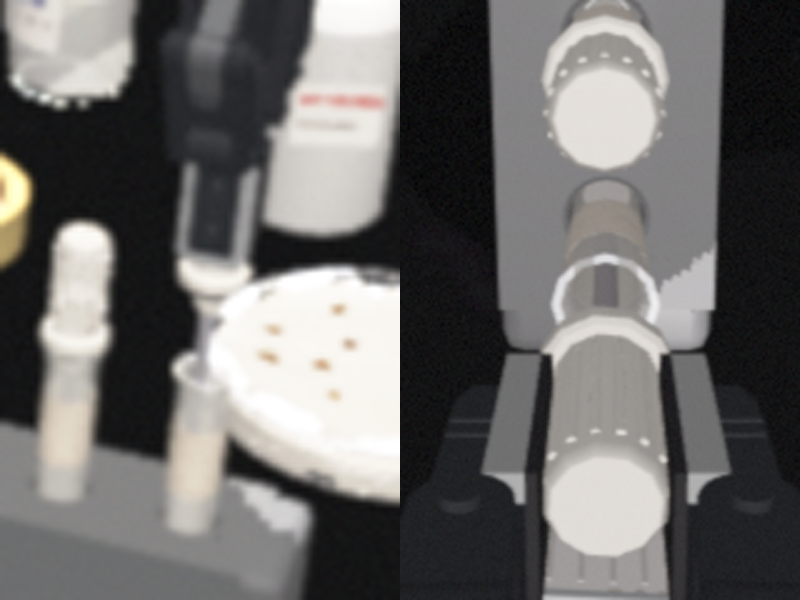

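The rod runs into the mouth and is centred side to side (605 against 606). Ten pictures are now used, so from here I go by force and depth readings, descending in small steps.

Request:
send_rows([
  [[0, 0, 0.08, 0, 0, 0, 0], [0, 0, 0.16, 0, 0, 0, 0], [0, 0, 0.24, 0, 0, 0, 0], [0, 0, 0.24, 0, 0, 0, 0]],
])

```text
t: 8.85
position: [550.9, -181.9, 163.9]
tool_rot: [-3.14, -0.001, 1.825]
contact_force: [-0.6, 0.1, -0.3]
gripper_width: 16.3
grip_force: 58.6
```

Request:
send_rows([
  [[0, 0, 0.03, 0, 0, 0, 0], [0, 0, 0.06, 0, 0, 0, 0], [0, 0, 0.06, 0, 0, 0, 0]],
])

```text
t: 9.15
position: [551.4, -182.1, 160.0]
tool_rot: [-3.141, -0.0, 1.825]
contact_force: [-0.1, 0.6, 0.5]
gripper_width: 15.8
grip_force: 58.6
```

Request:
send_rows([
  [[0, 0, 0.025, 0, 0, 0, 0], [0, 0, 0.05, 0, 0, 0, 0], [0, 0, 0.05, 0, 0, 0, 0]],
])

```text
t: 9.45
position: [551.6, -182.2, 156.4]
tool_rot: [3.141, 0.0, 1.825]
contact_force: [0.5, -0.0, 0.1]
gripper_width: 15.9
grip_force: 58.8
```

Request:
send_rows([
  [[0, 0, 0.02, 0, 0, 0, 0], [0, 0, 0.035, 0, 0, 0, 0], [0, 0, 0.035, 0, 0, 0, 0]],
])

```text
t: 9.75
position: [551.6, -182.2, 153.7]
tool_rot: [3.141, 0.0, 1.825]
contact_force: [-0.1, 1.0, 4.0]
gripper_width: 15.6
grip_force: 59.0
```

Request:
send_rows([
  [[0, 0, 0.02, 0, 0, 0, 0], [0, 0, 0.03, 0, 0, 0, 0], [0, 0, 0.03, 0, 0, 0, 0]],
])

```text
t: 10.05
position: [551.6, -182.2, 151.0]
tool_rot: [3.141, 0.0, 1.825]
contact_force: [0.1, 0.2, 2.8]
gripper_width: 16.1
grip_force: 59.1
```

Request:
send_rows([
  [[0, 0, 0.02, 0, 0, 0, 0], [0, 0, 0.025, 0, 0, 0, 0], [0, 0, 0.025, 0, 0, 0, 0]],
])

```text
t: 10.35
position: [551.6, -182.1, 149.0]
tool_rot: [3.141, 0.0, 1.825]
contact_force: [-0.5, -0.1, 2.4]
gripper_width: 16.4
grip_force: 59.0
```

Request:
send_rows([
  [[0, 0, 0.015, 0, 0, 0, 0], [0, 0, 0.02, 0, 0, 0, 0], [0, 0, 0.02, 0, 0, 0, 0]],
])

```text
t: 10.65
position: [551.9, -182.5, 148.8]
tool_rot: [3.14, 0.002, 1.826]
contact_force: [-0.4, 0.2, 11.8]
gripper_width: 16.3
grip_force: 59.9
```

Request:
send_rows([
  [[0, 0, 0.015, 0, 0, 0, 0], [0, 0, 0.02, 0, 0, 0, 0], [0, 0, 0.02, 0, 0, 0, 0]],
])

```text
t: 10.95
position: [552.5, -182.8, 148.7]
tool_rot: [3.138, 0.003, 1.826]
contact_force: [-1.8, 0.5, 19.7]
gripper_width: 16.3
grip_force: 60.9
```

Run:
```python
from h import *
import time
w=snap('wrist','w7');s=snap('scene','s7');r=bot.read_state();print(r['t'],r['position'],r['contact_force'],r['ft_torque'])
# compare heights: grip-top depth of done tube vs ours via the wrist camera (done: 155 mm)
for nm,(x0,x1,y0,y1) in{'done2':(312,332,150,260),'ours':(314,330,330,375)}.items():
    for v in range(y0,y1,8): print(nm,v,pt(w,322,v).round(1))
```

```text
11.05 [ 552.51675315 -182.78540526  148.67118776] [-1.72637789 -0.33402508 19.78965527] [ 0.16280128  0.51545336 -0.00517396]
done2 150 [ 538.4 -129.4   44. ]
done2 158 [ 538.3 -129.4   83.2]
done2 166 [ 537.9 -128.3  119.9]
done2 174 [ 538.2 -129.5  130.8]
done2 182 [ 538.2 -129.5  147.3]
done2 190 [ 538.4 -130.5  155.1]
done2 198 [ 539.  -132.7  155.1]
done2 206 [ 539.6 -135.   154.9]
done2 214 [ 540.1 -137.1  155.7]
done2 222 [ 540.8 -139.7  154.8]
done2 230 [ 541.3 -141.8  155.7]
done2 238 [ 541.9 -144.   156.2]
done2 246 [ 550.1 -174.4   70.2]
done2 254 [ 549.8 -173.5   85. ]
ours 330 [ 549.9 -174.4  154.4]
ours 338 [ 550.5 -176.8  155.2]
ours 346 [ 551.1 -179.4  155.7]
ours 354 [ 551.9 -182.1  155.8]
ours 362 [ 552.7 -185.4  155.3]
ours 370 [ 553.6 -188.8  154.6]
```

The grip top reads 155 mm, level with the finished tube, so the flange is home. I'll ease the load off, then open.

Request:
send_rows([
  [[0, 0, -0.015, 0, 0, 0, 0], [0, 0, -0.022, 0, 0, 0, 0], [0, 0, -0.022, 0, 0, 0, 0]],
])

```text
t: 11.35
position: [552.0, -182.4, 148.8]
tool_rot: [3.14, 0.002, 1.825]
contact_force: [-0.3, -0.0, 9.8]
gripper_width: 16.4
grip_force: 59.6
```

Request:
send_rows([
  [[0, 0, 0, 0, 0, 0, 0.22], [0, 0, 0, 0, 0, 0, 0.3], [0, 0, 0, 0, 0, 0, 0.45], [0, 0, 0, 0, 0, 0, 0.45], [0, 0, 0, 0, 0, 0, 0.45]],
])

```text
t: 11.85
position: [551.3, -182.1, 147.4]
tool_rot: [-3.141, -0.0, 1.826]
contact_force: [0.8, 0.8, 0.7]
gripper_width: 38.5
grip_force: 0.0
```

Request:
send_rows([
  [[0, 0, -0.1, 0, 0, 0, 0.45], [0, 0, -0.3, 0, 0, 0, 0.45], [0, 0, -0.6, 0, 0, 0, 0.45], [0, 0, -1, 0, 0, 0, 0.45], [0, 0, -1, 0, 0, 0, 0.45]],
])

```text
t: 12.35
position: [553.4, -183.0, 232.9]
tool_rot: [3.135, 0.006, 1.826]
contact_force: [1.3, -0.2, 0.7]
gripper_width: 38.1
grip_force: 0.0
```

Run:
```python
from h import *
w=snap('wrist','w8');s=snap('scene','s8');a=load('scene0');r=bot.read_state();print(r['t'],r['position'],r['contact_force'],r['gripper_width'])
for p in([551,-182,155],[539,-137,155]):
    u,v=proj(w,p).round().astype(int);print(u,v)
    if 6<v<474: print(np.array([pt(w,u+i,v+j)[2] for i in(-6,0,6) for j in(-6,0,6)]).round(1))
d=cv2.absdiff(s['image'],a['image']).max(2)
n,l,st,_=cv2.connectedComponentsWithStats((d>40).astype(np.uint8));print([x.tolist() for x in st[1:] if x[4]>8])
```

```text
12.45 [ 551.71487655 -182.26168154  228.76177115] [ 0.64654302 -0.43583769 -0.17738703] 38.53570533579431
318 259
[155.3 157.1 156.3 155.3 156.1 156.3 155.  156.6 155.3]
317 169
[155.8 156.4 156.2 156.  155.3 155.7 155.7 353.8 155.6]
[[0, 0, 116, 365, 9538], [390, 0, 115, 83, 4415], [0, 79, 5, 19, 67], [404, 82, 60, 22, 769], [404, 104, 55, 80, 1741], [0, 117, 7, 53, 195], [421, 173, 16, 40, 253], [219, 193, 17, 19, 135], [410, 193, 9, 4, 27], [407, 200, 12, 25, 124], [0, 232, 27, 19, 347], [355, 234, 11, 4, 14], [249, 237, 4, 3, 9], [382, 239, 10, 5, 17], [403, 244, 17, 27, 224], [59, 268, 44, 116, 3027], [360, 278, 68, 34, 821], [332, 281, 20, 10, 95], [0, 323, 16, 11, 156], [0, 336, 10, 6, 46], [0, 343, 50, 100, 3783], [77, 385, 5, 17, 27], [91, 422, 28, 58, 958]]
```

```bash
python3 -c "
from h import *
print(bot.close_job())"
```

```text
the job is handed in; nothing more can be done
None
```

The sampler is pressed home in the open tube and released, and the job was handed in at about 12.5 s: its grip top reads about 156 mm, level with a finished tube, with the tube still in its hole and the beaker standing.

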